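Shut down the lapping machine and hold its guard for the strut fitter

TASK

The gas strut of the bench lapping machine is off, so its guard drops shut by itself. With the guard still shut, shut the machine down by pressing its keys fully down and letting each come back up, one at a time: first the square key (dosing pump), then the long key (plate drive), then the round key (power). Then lift the guard by its pull bar to 60 degrees open, give or take 6, where the strut's ends line up, and finish while holding it there still by the bar with the fingers, for the fitter to clip the new strut on; leave the things lying about where they are.

Things in the scene. Friction and masses are not known exactly. Their poses are not given: they have to be found in the camera images.
- lapper: Bench lapping machine, grey, bolted down: 310 mm deep (its x), 250 wide (y), 150 high with guard shut. Origin under the middle of its underside on the bench; -x is its front (key side), z up. Deck at z = 90 mm. The key panel, x = -155 to -83 mm, falls 15 degrees (0.26 rad) towards the front from z = 90 to 71. Keys stand in a row at x = -122, y = -62, 0, 62 mm; their order changes.
- guard_hinge (a point): Middle of the guard's hinge axis, at (109, 0, 144.5) mm in the machine's frame; the axis runs along the machine's y. The guard is a grey open-backed hood with a clear window: 147 mm from the hinge to its front face, 236 mm wide, 47 mm high, top at hinge height. Mind the lamp: its fixed post, 75 mm thick and 0.68 m high, stands at the bench front at world x 0.31, y 0.055 m.
- guard (a joint): Opening angle of the guard in rad: 0 shut, grows as its front edge rises, stop at 1.40; 60 degrees = 1.047. With the strut off it falls shut from every angle when let go. It weighs about 0.6 kg; about 3 N upward at the bar lifts it.
- guard_bar: Grip sleeve of the guard's pull bar: black round sleeve, 14 mm thick, 104 long, parallel to the machine's y, free to turn on its pin, 40 mm clear of the guard's front face between two steel feet. Origin at its middle: with the guard shut 194 mm before (machine -x) and 19.5 mm below the hinge axis, 35 mm above the deck; at 60 degrees 114 mm before and 158 mm above the hinge axis.
- pump_key: The square key, 20x20 mm (dosing pump), grey cap in a black bezel on the sloping panel. Origin at the middle of the cap's top face when not pressed, about 11 mm proud of the panel; axes parallel to the machine's (the cap's face itself slopes 15 degrees with the panel).
- pump_key_cap (a joint): How far this spring key is pressed, in m, inward square to the panel: 0 up, stop at 0.005; the spring takes about 1 N at first and 5 N fully down; it comes back up when let go.
- drive_key: The long oblong key, 34 mm long across the machine by 14 mm (plate drive), grey cap in a black bezel on the sloping panel. Origin at the middle of the cap's top face when not pressed, about 11 mm proud of the panel; axes parallel to the machine's (the cap's face itself slopes 15 degrees with the panel).
- drive_key_cap (a joint): How far this spring key is pressed, in m, inward square to the panel: 0 up, stop at 0.005; the spring takes about 1 N at first and 5 N fully down; it comes back up when let go.
- power_key: The round key, 24 mm across (power), grey cap in a black bezel on the sloping panel. Origin at the middle of the cap's top face when not pressed, about 11 mm proud of the panel; axes parallel to the machine's (the cap's face itself slopes 15 degrees with the panel).
- power_key_cap (a joint): How far this spring key is pressed, in m, inward square to the panel: 0 up, stop at 0.005; the spring takes about 1 N at first and 5 N fully down; it comes back up when let go.
- gas_strut: Bystander: the gas strut that was taken off: black tube with a thin steel rod and black end sockets, 15x153x15 mm, lying on the bench. Leave where it is.
- spanner_13: Bystander: bright open/ring spanner, 30x138x6 mm, lying. Leave where it is.
- screwdriver: Bystander: screwdriver with red handle, 23x176x21 mm, lying. Leave where it is.
- micrometer: Bystander: micrometer with blue frame, 47x131x18 mm, lying. Leave where it is.
- paste_tin_1: Bystander: white round tin, 58 mm across, 36 mm high. Leave where it is.
- paste_tin_2: Bystander: white round tin, 46 mm across, 30 mm high. Leave where it is.

How it is judged:
On the way, in this order (a step that is already met when the one before it is completed fails the run):
1. the square dosing pump key is pressed fully, the others up, guard shut (value of joint pump_key_cap above 0.0035 m and value of joint each of drive_key_cap, power_key_cap below 0.001 m and value of joint guard below 0.05 rad), for 0.1 s.
2. the long drive key is pressed fully, the others up, guard shut (value of joint drive_key_cap above 0.0035 m and value of joint each of pump_key_cap, power_key_cap below 0.001 m and value of joint guard below 0.05 rad), for 0.1 s.
3. the round power key is pressed fully, the others up, guard shut (value of joint power_key_cap above 0.0035 m and value of joint each of pump_key_cap, drive_key_cap below 0.001 m and value of joint guard below 0.05 rad), for 0.1 s.
4. the guard is being lifted with the fingers on its bar, all keys up (value of joint guard above 0.3 rad and contact force between the fingers and guard_bar above 0.5 N and value of joint each of pump_key_cap, drive_key_cap, power_key_cap below 0.001 m), for 0.1 s.
At the end, for the whole second after the job is handed in: The fingers hold the guard still (under 0.06 rad/s) by its bar (more than 0.5 N between fingers and bar) at 60 degrees, give or take 6 (0.942 to 1.152 rad); all three keys are up; every bystander is within 30 mm of where it lay (value of joint guard between 0.942 and 1.152 rad and velocity of joint guard between -0.06 and 0.06 rad/s and contact force between the fingers and guard_bar above 0.5 N and value of joint each of pump_key_cap, drive_key_cap, power_key_cap below 0.001 m and distance of each of gas_strut, spanner_13, screwdriver, micrometer, paste_tin_1, paste_tin_2 from where it was at the start of the episode below 0.03 m); the arm keeps its last pose, push and grip.
It fails at once if a bystander is moved more than 30 mm (distance of any of gas_strut, spanner_13, screwdriver, micrometer, paste_tin_1, paste_tin_2 from where it was at the start of the episode above 0.03 m).
It fails at once if two keys are pressed at the same time (value of joint each of pump_key_cap, drive_key_cap above 0.0025 m or value of joint each of pump_key_cap, power_key_cap above 0.0025 m or value of joint each of drive_key_cap, power_key_cap above 0.0025 m).
It also fails if it takes over 58 s, if anything falls off the work surface, if the arm or the gripper's body presses on something with over 40 N, if the wrist force passes 120 N, or if a joint passes its speed limit or range.

ROBOT

A 7-joint arm with a two-finger parallel gripper is mounted at the origin on a cart in front of the work surface, level with it; the furniture and walls round the work are solid. World frame = base frame: x ahead of the robot, y to its left, z up, the work surface at z = 0. Lengths are in m, angles in rad, forces in N, time in s.
With the tool pointing down it reaches from about 0.425 to 0.975 m from the base axis. Payload 16.7 kg.
Tool frame: the origin (TCP) lies on the centre line of the jaws, within the pads' length; the fingertips stand 8 mm ahead of it and the grasp point (between the pads) lies 11 mm behind it; z points along the fingers, y is the line along which they close (so a half turn about z gives the same grasp; the last joint's range is limited). The gripper opens to 85 mm and grips with 20 to 120 N. Pads are 22 mm wide; open, the fingers measure 114 mm over their backs; the gripper's body (76 mm by 85 mm) begins 54 mm behind the grasp point. The pads swing forward as they close: fully open they stand 13 mm farther back than shut.
Start: joints at [0.972, 0.426, 0.074, 1.606, -0.034, 1.111, -0.067], TCP at [0.293, -0.608, 0.239] pointing down, gripper open.
Joint ranges: [-2.85, 2.85], [-0.5, 2.14], [-1.23, 1.37], [0.21, 2.46], [-1.02, 4.16], [0.16, 2.05], [-2.73, 2.73]. Speed limits (rad/s): [1.89, 1.89, 2.39, 2.39, 3.01, 3.01, 3.01].

INTERFACE

Orientations are given as a 3x3 rotation matrix whose columns are the frame's x, y, z axes.
In Python, from station import manip gives the robot as it stands. Calls block until the motion is done:
- manip.move_to(position, orientation): joint-space move of the TCP to a pose.
- manip.move_straight(position, ori=None, speed=0.15, stop_force=None): straight line of the TCP; ori=None keeps the orientation; speed is the mean speed in m/s. With stop_force (N) it stops when the force on the tool has changed by that much, and returns True; else False.
- manip.movej(angles): joint-space move.
- manip.gripper_open() and manip.clamp(effort=None): open the fingers fully, or close them until they stop; effort is the grip in N (None keeps the last).
- manip.hold(seconds).
- manip.ik(position, orientation): joint angles nearest the present ones, or None.
- manip.camera(name): name is "side" or "top"; returns (picture, depth): 400x640x3 uint8, red, green, blue; 400x640 float32, m along the optical axis (not along the pixel's ray), 0 where there is no reading.
- manip.camera_model(name): a dict with "fx", "fy", "cx", "cy" (pixels), "rvec" (rotation vector, rad) and "tvec" (3), from world to camera coordinates, as OpenCV has them. Camera axes: x right, y down, z forward; pixel columns grow to the right and rows downward; lengths in m; the calibration is good to about 2 mm. A picture is of the moment at which its call begins. camera_model takes no time and is no camera call.
A pose or a line that the arm cannot do raises manip.IKError and nothing moves.
- manip.close_job(): hands the job in; it is judged then, once.
Trained networks look in the newest picture that a camera, given by its name, has taken for a name from the list of things; names that differ only in an ending like _2 or _b are one class to them, and where a whole thing is asked for, a point or a joint stands for the part that bears it (a point fixed in the world has none). Each returns a list of dicts, best first, with "score" (0 to 1); they miss things now and then, are a little off and sometimes report something else, mostly with a low value. They report only what shows in the picture. A call takes as long as a camera call.
- manip.recognise(camera, target): "point" ([column, row] in pixels, amid what is visible of it).
- manip.mark_of(camera, target): "point" ([column, row] in pixels: a listed point, or the origin of a listed thing).
Readings, each from a call of its own:
- manip.get_time(): time.
- manip.get_qpos(): joint angles.
- manip.get_dq(): joint speeds.
- manip.get_joint_torque(): joint torques, N m.
- manip.get_eef_pos(): TCP position.
- manip.get_eef_rot(): TCP orientation.
- manip.get_ft_force(): force on the tool from outside, world axes, zero at the start.
- manip.get_moment(): the same for the moment, N m.
- manip.get_gripper_width(): opening from 0.0 (shut) to 1.0 (fully open).
- manip.get_gripper_force(): force on a finger pad.
Only numpy, scipy, OpenCV 4.12 (cv2) and the standard library are available. Lean on these libraries where they do the work, as an engineer would, in place of code of your own. Each camera call takes 0.05 s, during which the arm holds its last target. There are 200 camera calls.

## Working session

There is one attempt and no reset: what is moved stays moved. The work goes in short steps, each a Python script; the robot and the scene stay as the last script left them, time stands still between calls to the robot, and variables do not carry over. Pictures are saved under pics/ and viewed, at most 10 in all, crops included, and the job is handed in when it is done.

```bash
ls; mkdir -p pics
cat > h.py <<'E'
import numpy as np, cv2
from station import manip
def pose(c):
    m=manip.camera_model(c); return m,cv2.Rodrigues(np.array(m["rvec"],float))[0],np.array(m["tvec"],float)
def ray(c,px):
    m,R,t=pose(c); d=np.array([(px[0]-m["cx"])/m["fx"],(px[1]-m["cy"])/m["fy"],1.]); return -R.T@t,R.T@d
def at_z(c,px,z):
    o,d=ray(c,px); return o+d*(z-o[2])/d[2]
def at_depth(c,px,depth):
    o,d=ray(c,px); u,v=int(round(px[0])),int(round(px[1])); w=depth[max(v-1,0):v+2,max(u-1,0):u+2]; return o+d*np.median(w[w>0]) if (w>0).any() else None
E
python3 - <<'E'
from h import *
np.set_printoptions(precision=4,suppress=True)
for c in ("top","side"):
    im,d=manip.camera(c); cv2.imwrite(f"pics/{c}0.png",im[:,:,::-1]); np.save(f"{c}0.npy",d)
    print(c,ray(c,(320,200)))
    for n in ("lapper","guard_hinge","guard_bar","pump_key","drive_key","power_key"):
        for r in manip.mark_of(c,n)[:2]:
            print(n,np.round(r["score"],2),np.round(r["point"],1),at_depth(c,r["point"],d))
print(manip.get_time(),manip.get_eef_rot())
E
```

```text
pics
top (array([0.3551, 0.1769, 1.3802]), array([ 0.1559, -0.0276, -0.9874]))
lapper 0.89 [250.  199.1] [0.5541 0.3594 0.1459]
guard_hinge 0.67 [226.9 162.7] [0.6696 0.4331 0.1484]
guard_bar 0.72 [256.6 218.7] [0.4945 0.3401 0.1308]
guard_bar 0.32 [413.1 237.7] [ 0.3995 -0.0113  0.6553]
pump_key 0.57 [251.5 234.7] [0.4483 0.362  0.0825]
drive_key 0.45 [264.2 227.7] [0.4698 0.3207 0.0905]
power_key 0.58 [283.2 219.6] [0.4955 0.2599 0.0909]
side (array([-0.4843, -0.031 ,  1.0744]), array([ 0.7155,  0.1409, -0.6843]))
lapper 0.71 [267.8 200.3] [0.5047 0.3481 0.0892]
guard_hinge 0.72 [254.4 156.4] [0.664  0.4445 0.1453]
guard_bar 0.64 [272.5 211.3] [0.4579 0.3173 0.0875]
guard_bar 0.52 [268.4 193.8] [0.4934 0.3394 0.1314]
pump_key 0.36 [254.  213.4] [0.4337 0.3745 0.0886]
drive_key 0.64 [272.3 208. ] [0.47   0.3214 0.0907]
power_key 0.5 [293.1 204.6] [0.5037 0.2574 0.0885]
0.7 [[ 0.9006  0.4347  0.    ]
 [ 0.4347 -0.9006  0.0001]
 [ 0.     -0.     -1.    ]]
```

```bash
sleep 3; ls pics
```

```text
side0.png
top0.png
```

View pics/top0.png

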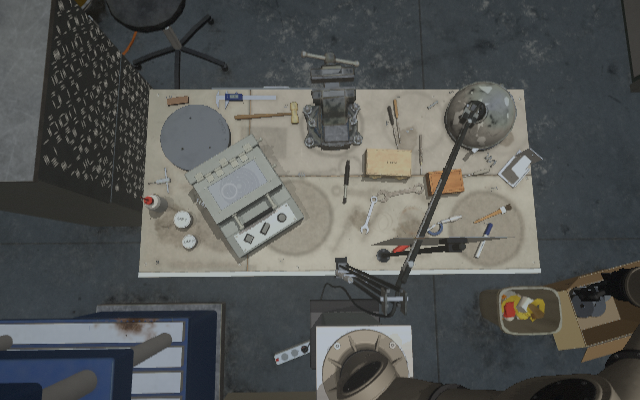

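View pics/side0.png

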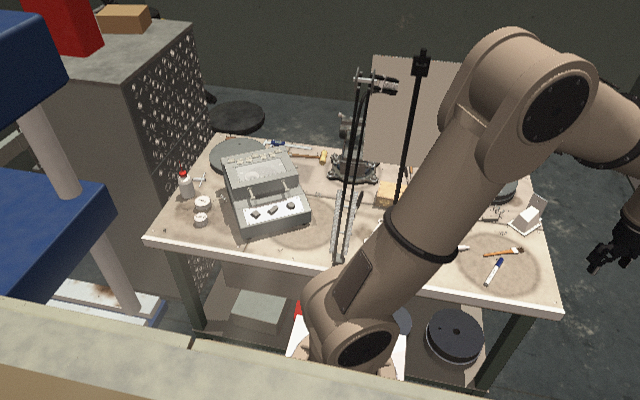

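```bash
python3 -c "
import cv2,numpy as np
a=cv2.imread('pics/top0.png')[140:260,190:310];b=cv2.imread('pics/side0.png')[150:230,210:320]
a=cv2.resize(a,(480,480),interpolation=2)
b=cv2.resize(b,None,fx=5/1.72,fy=5/1.72,interpolation=2);b=cv2.copyMakeBorder(b,0,480-b.shape[0],0,0,0)
cv2.imwrite('pics/crop.png',np.hstack([a,b]))"
```

```text
(no output)
```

View pics/crop.png

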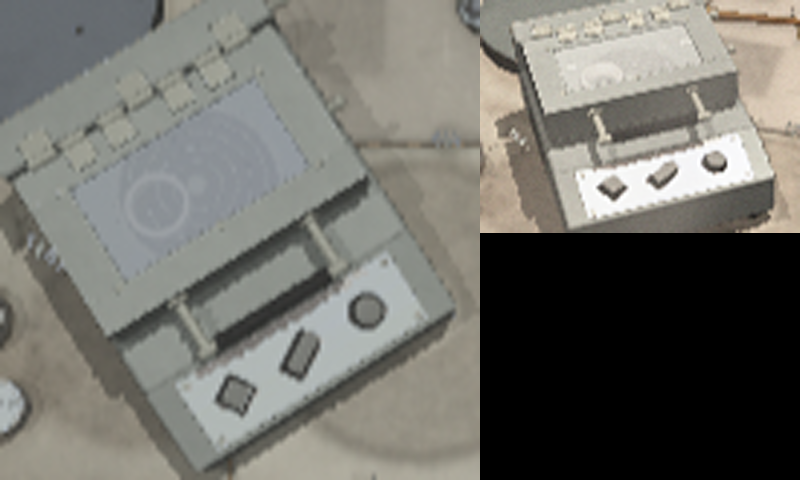

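The pictures match the network marks: square key at the left (top px 251,235), long key in the middle (264,228), round key at the right (283,220), and the bar at (256,218). The machine is yawed about 28°. The lamp post (395,297) stands between the arm and the machine. Next I fit the machine pose, map obstacle heights, and identify the arm's kinematics from IK samples.

```bash
cat > fit.py <<'E'
from h import *
from scipy.optimize import least_squares
from scipy.spatial.transform import Rotation as Ro
np.set_printoptions(precision=4,suppress=True,linewidth=150)
kz=.0905
L={"guard_hinge":(.109,0,.1445),"guard_bar":(-.085,0,.125),"pump_key":(-.122,.062,kz),"drive_key":(-.122,0,kz),"power_key":(-.122,-.062,kz),"lapper":(0,0,0)}
P={"top":{"lapper":(250,199.1),"guard_hinge":(226.9,162.7),"guard_bar":(256.6,218.7),"pump_key":(251.5,234.7),"drive_key":(264.2,227.7),"power_key":(283.2,219.6)},
"side":{"lapper":(267.8,200.3),"guard_hinge":(254.4,156.4),"guard_bar":(268.4,193.8),"pump_key":(254,213.4),"drive_key":(272.3,208),"power_key":(293.1,204.6)}}
def proj(c,X):
    m=manip.camera_model(c); K=np.array([[m["fx"],0,m["cx"]],[0,m["fy"],m["cy"]],[0,0,1]])
    return cv2.projectPoints(np.float64([X]),np.float64(m["rvec"]),np.float64(m["tvec"]),K,None)[0].ravel()
def W(p,l): return np.array([p[0],p[1],0])+Ro.from_euler("z",p[2]).apply(l)
f=lambda p:np.concatenate([proj(c,W(p,L[n]))-P[c][n] for c in P for n in P[c]])
r=least_squares(f,[.565,.38,.49],loss="soft_l1"); print(r.x,np.degrees(r.x[2])); print(f(r.x).reshape(2,-1,2))
for n in L: print(n,W(r.x,L[n]))
d=np.load("top0.npy"); m,R,t=pose("top"); v,u=np.mgrid[:400,:640]
X=(np.stack([(u-m["cx"])/m["fx"]*d,(v-m["cy"])/m["fy"]*d,d],-1)-t)@R; X[d==0]=np.nan; np.save("topX.npy",X)
s=np.load("side0.npy"); m,R,t=pose("side"); Y=(np.stack([(u-m["cx"])/m["fx"]*s,(v-m["cy"])/m["fy"]*s,s],-1)-t)@R; Y[s==0]=np.nan
A=np.vstack([X.reshape(-1,3),Y[:, :420].reshape(-1,3)]); A=A[np.isfinite(A).all(1)]
print("max height over xy grid 0.1 (rows x from -.1, cols y from .9 down)")
for x in np.arange(-.1,1.1,.1):
    print(f"{x:.1f}",*[f"{(lambda z:z.max() if len(z) else -9)(A[(abs(A[:,0]-x)<.05)&(abs(A[:,1]-y)<.05),2]):5.2f}" for y in np.arange(.9,-.9,-.1)])
# kinematics by IK samples
q0=np.array(manip.get_qpos()); rng=np.random.default_rng(0); S=[]
for i in range(400):
    p=rng.uniform([.2,-.8,.05],[.8,.6,.6]); RR=Ro.from_rotvec(rng.normal(0,.4,3))*Ro.from_matrix(manip.get_eef_rot()) if i else Ro.from_matrix(manip.get_eef_rot())
    q=manip.ik(p,RR.as_matrix())
    if q is not None: S.append(np.r_[p,RR.as_matrix().ravel(),q])
S=np.array(S); np.save("S.npy",S); print(len(S),S[:,-7:].min(0),S[:,-7:].max(0),manip.get_time())
E
python3 fit.py
```

```text
[0.575  0.3803 0.52  ] 29.792651276520683
[[[ 0.1753  0.7447]
  [-0.2     0.3182]
  [ 0.9176 -1.9174]
  [-4.0186  2.9994]
  [ 0.301   0.2373]
  [-1.8373 -1.3341]]

 [[-0.9692  3.5262]
  [ 3.0846 -0.3525]
  [ 1.1762 -0.0456]
  [ 0.6669 -1.291 ]
  [ 0.4181  0.2948]
  [-2.6929 -0.0429]]]
guard_hinge [0.6696 0.4345 0.1445]
guard_bar [0.5012 0.3381 0.125 ]
pump_key [0.4383 0.3735 0.0905]
drive_key [0.4691 0.3197 0.0905]
power_key [0.4999 0.2659 0.0905]
lapper [0.575  0.3803 0.    ]
max height over xy grid 0.1 (rows x from -.1, cols y from .9 down)
-0.1 -9.00 -0.07  0.42  0.42 -0.83 -0.79 -0.79  0.01  0.31  0.41  0.37 -9.00 -9.00 -0.83 -0.83 -0.83 -0.83 -0.83
0.0 -9.00  0.42  0.42  0.79 -0.83 -0.83 -0.83  0.01  0.37  0.56  0.65  0.01 -0.83 -0.83 -0.83 -0.83 -0.52 -0.52
0.1  0.43  0.43  0.81  0.81 -0.83 -0.83 -0.82  0.01  0.37  0.56  0.72  0.74 -0.83 -0.83 -0.83 -0.83 -0.52 -0.57
0.2  0.39 -0.07  0.81  0.81 -0.83 -0.83 -0.83 -0.74  0.51  0.57 -0.74  0.84  0.80  0.71  0.30  0.43 -0.51 -0.52
0.3 -0.83  0.00  0.01  0.01  0.01  0.01  0.01  0.01  0.70  0.70  0.01  0.01  0.01  0.01  0.35  0.48  0
[... 322 characters left out ...]
 0.06  0.02 -9.00 -9.00
0.7  0.46  0.46  0.06  0.06  0.15  0.15  0.15  0.02  0.15  0.13  0.06  0.50  0.45  0.39  0.06  0.11 -9.00 -9.00
0.8  0.46  0.46  0.06  0.06  0.06  0.14  0.11  0.06  0.18  0.13  0.01  0.43  0.43  0.39  0.04  0.01 -9.00 -9.00
0.9  0.52  0.46  0.05  0.06  0.06  0.03  0.02  0.18  0.18  0.18  0.02  0.01  0.01 -9.00 -9.00  0.01 -9.00 -9.00
1.0  0.51  0.46  0.01  0.01  0.02  0.02  0.01  0.18  0.18  0.18  0.01  0.01  0.01  0.00 -0.00  0.01 -9.00 -9.00
1.1  0.45  0.45 -9.00 -9.00 -9.00 -0.16 -0.16  0.13  0.11  0.07 -9.00 -9.00 -9.00 -9.00 -9.00 -9.00 -9.00 -9.00
326 [-2.1588 -0.4862 -1.2231  0.2875 -0.9965  0.1665 -2.716 ] [1.4398 1.3436 1.2785 2.462  2.193  2.047  2.6811] 0.7
```

```bash
cat > kin.py <<'E'
import numpy as np
from scipy.optimize import least_squares
from scipy.spatial.transform import Rotation as Ro
np.set_printoptions(precision=4,suppress=True,linewidth=150)
S=np.load("S.npy"); p=S[:,:3]; R=S[:,3:12].reshape(-1,3,3); Q=S[:,12:]
# chain: per joint: fixed (rotvec,trans) then rot about z by q ; final fixed
def fk(X,Q,all=False):
    X=X.reshape(8,6); n=len(Q); RR=Ro.identity(n); pp=np.zeros((n,3)); out=[]
    for i in range(8):
        pp=pp+RR.apply(X[i,3:]); RR=RR*Ro.from_rotvec(X[i,:3])
        if i<7: out.append((pp.copy(),RR.as_matrix()[...,2])); RR=RR*Ro.from_rotvec(np.c_[0*Q[:,i],0*Q[:,i],Q[:,i]])
    return (pp,RR.as_matrix(),out) if all else (pp,RR.as_matrix())
def res(X):
    a,b=fk(X,Q); return np.r_[(a-p).ravel(),.3*(b-R).ravel(),1e-5*X]
if __name__=="__main__":
    best=None; h=np.pi/2; rng=np.random.default_rng(1)
    for k in range(12):
        s=1 if k%2 else -1; x0=np.zeros((8,6)); x0[0,:3]=[np.pi,0,0]; x0[0,5]=.3
        for i,sg in zip(range(1,7),[1,-1,1,-1,1,-1]): x0[i,:3]=[sg*s*h,0,0]
        x0[2,4]=-.4*1; x0[4,4]=.4; x0[7,5]=.25; x0+=rng.normal(0,.02+.05*k,x0.shape)
        r=least_squares(res,x0.ravel(),max_nfev=150)
        if best is None or r.cost<best.cost: best=r
        print(k,r.cost)
        if best.cost<1e-3: break
    np.save("X.npy",best.x); a,b=fk(best.x,Q); print("max err",abs(a-p).max(),abs(b-R).max())
    q0=np.array([[.972,.426,.074,1.606,-.034,1.111,-.067],[0]*7]); pp,RR,o=fk(best.x,q0,True); print(pp)
    for P,z in o: print(P.ravel(),z.ravel())
E
python3 kin.py
sed -i -e 's/"pump_key":(251.5,234.7),"drive_key":(264.2,227.7),"power_key":(283.2,219.6)/"pump_key":(248.8,238.5),"drive_key":(265.2,228.2),"power_key":(281.7,217.5)/' -e 's/"pump_key":(254,213.4),"drive_key":(272.3,208),"power_key":(293.1,204.6)/"pump_key":(255.4,214.3),"drive_key":(272.6,209.5),"power_key":(290.8,205)/' -e 's/"guard_bar":(256.6,218.7)/"guard_bar":(257.7,217)/' -e 's/"lapper":([0-9.,]*),//' fit.py
sed '/^d=np.load/,$d' fit.py > fit2.py; python3 fit2.py
```

```text
0 5.568141901713859e-09
max err 4.862761049384545e-08 8.943277293727014e-08
[[ 0.293  -0.608   0.2394]
 [ 0.     -0.0643  1.6631]]
[-0.      0.      0.3536 -0.      0.      0.3536] [-0.  0. -1. -0.  0. -1.]
[0.237  0.1617 0.2837 0.     0.2869 0.2837] [ 0.826   0.5636 -0.     -0.      1.     -0.    ]
[ 0.2882 -0.4722  1.5013 -0.     -0.0281  1.6208] [-0.2329  0.3413 -0.9106 -0.      0.     -1.    ]
[0.7095 0.1496 0.7673 0.     0.6723 0.8383] [ 0.8617  0.5065 -0.0306  0.      1.      0.    ]
[ 0.4567 -0.8957  0.4068  0.     -0.0639  1.7011] [-0.4423  0.7793  0.4439  0.     -0.     -1.    ]
[ 0.3613 -0.5693  0.5708 -0.      0.0142  1.3318] [ 0.8697  0.4937 -0.0001 -0.      1.     -0.    ]
[ 0.293  -0.608   0.2864  0.     -0.0643  1.6161] [ 0.0002 -0.0001  1.     -0.     -0.     -1.    ]
[0.5725 0.3812 0.5446] 31.206080049321105
[[[-1.2472  1.5077]
  [ 0.1153  0.2241]
  [-0.5409 -0.0995]
  [-0.1594  0.0242]
  [-0.0385  0.6453]]

 [[ 1.9355  0.1458]
  [ 1.3242  0.2661]
  [-0.2315 -1.6128]
  [ 0.5312 -0.9391]
  [-0.0932 -0.4763]]]
guard_hinge [0.6657 0.4376 0.1445]
guard_bar [0.4998 0.3371 0.125 ]
pump_key [0.436  0.371  0.0905]
drive_key [0.4681 0.318  0.0905]
power_key [0.5003 0.2649 0.0905]
lapper [0.5725 0.3812 0.    ]
```

```bash
cat > plan.py <<'E'
from kin import *
from scipy.spatial import cKDTree
X=np.load("X.npy")
LO=np.array([-2.85,-.5,-1.23,.21,-1.02,.16,-2.73])+.03; HI=np.array([2.85,2.14,1.37,2.46,4.16,2.05,2.73])-.03
q0=np.array([.972,.426,.074,1.606,-.034,1.111,-.067])
MX,MY,MA=.5725,.3812,.5446
RM=Ro.from_euler("z",MA).as_matrix()
def W(l): return np.array([MX,MY,0])+RM@np.array(l)
def frames(q):
    x=X.reshape(8,6); T=np.eye(4); o=[]
    for i in range(8):
        F=np.eye(4); F[:3,:3]=Ro.from_rotvec(x[i,:3]).as_matrix(); F[:3,3]=x[i,3:]; T=T@F
        if i<7: G=np.eye(4); G[:3,:3]=Ro.from_rotvec([0,0,q[i]]).as_matrix(); T=T@G
        o.append(T)
    return o
H=frames(np.zeros(7)); HI_=[np.linalg.inv(h) for h in H]
# capsules: link index, home endpoints, radius
CAP=[(1,(0,-.028,.33),(0,-.04,.838),.085),(3,(0,-.05,.80),(0,-.064,1.36),.075),(5,(0,-.064,1.332),(0,-.064,1.56),.06),(6,(0,-.064,1.55),(0,-.064,1.62),.055)]
def pts(q):
    f=frames(q); P=[];r=[]
    for k,a,b,rad in CAP:
        M=f[k]@HI_[k]
        for s in np.linspace(0,1,9):
            P.append((M@np.r_[np.array(a)*(1-s)+np.array(b)*s,1])[:3]); r.append(rad)
    return np.array(P),np.array(r)
def cloud():
    c=np.load("topX.npy").reshape(-1,3); c=c[np.isfinite(c).all(1)]
    c=c[(c[:,2]>-.05)&(c[:,0]>-.3)]
    P,r=pts(q0); d,_=cKDTree(P).query(c); c=c[d>.16]; c=c[~((np.hypot(c[:,0],c[:,1])<.23)&(c[:,2]<.6))]
    g={}
    for x,y,z in c: k=(round(x/.015),round(y/.015)); g[k]=max(g.get(k,-1),z)
    o=[(k[0]*.015,k[1]*.015,h) for k,z in g.items() for h in np.arange(z,-.02,-.03)]
    o+=[(x,y,z) for x in np.linspace(.2725,.3475,5) for y in np.linspace(.0175,.0925,5) for z in np.arange(0,.7,.02)]
    return np.array(o)
TREE=cKDTree(cloud())
def clear(q):
    P,r=pts(q); d,_=TREE.query(P); return (d-r).min()
def edge(a,b,m):
    n=max(2,int(abs(b-a).max()/.04)); return all(clear(a+(b-a)*s)>m for s in np.linspace(0,1,n))
def ik(p,R,seed):
    def f(q): F=frames(q)[-1]; return np.r_[F[:3,3]-p,.3*(F[:3,:3]-R).ravel(),1e-3*(q-seed)]
    s=least_squares(f,np.clip(seed,LO+.01,HI-.01),bounds=(LO,HI),max_nfev=60); F=frames(s.x)[-1]
    return s.x if abs(F[:3,3]-p).max()<.002 and abs(F[:3,:3]-R).max()<.01 else None
def tool(a,flip=1): # a = angle below horizontal, pointing to machine +x; tool y in machine x-z plane
    z=RM@[np.cos(a),0,-np.sin(a)]; y=flip*(RM@[np.sin(a),0,np.cos(a)]); return np.c_[np.cross(y,z),y,z]
N=np.array([-np.sin(.2618),0,np.cos(.2618)])
def key(y,h): return W(np.array([-.122,y,.0905])+N*(.008+h))   # TCP for fingertips h above cap
def bar(th,back,a): # TCP so that bar is `back` behind TCP
    c,s=np.cos(th),np.sin(th); b=np.array([.109-.194*c-.0195*s*1,0,.1445+.194*s-.0195*c])
    return W(b+back*np.array([np.cos(a),0,-np.sin(a)]))
E
cat > t1.py <<'E'
from plan import *
print("start clear",clear(q0),len(TREE.data))
rng=np.random.default_rng(0); KA=np.pi/2-(-.2618)*-1
KA=np.radians(75)
for flip in (1,-1):
  for name,p,R in [("pumpkey",key(.062,.03),tool(KA,flip)),("power",key(-.062,.03),tool(KA,flip))]+[(f"bar{th:.0f}_{a}",bar(np.radians(th),.004,np.radians(a)),tool(np.radians(a),flip)) for a in (50,65) for th in (0,60)]:
    so=[]
    for k in range(14):
        s=rng.uniform(LO,HI); s[0]=rng.uniform(-1.6,0.3); q=ik(p,R,s)
        if q is not None: so.append((clear(q),q))
    so.sort(key=lambda t:-t[0]); print(flip,name,len(so))
    for c,q in so[:3]: print("  ",round(c,3),q)
E
python3 t1.py
```

```text
start clear 0.17101657649330093 18667
1 pumpkey 9
   0.005 [-1.593   0.3851  0.879   2.1865 -0.5049  0.4921  0.1778]
   0.005 [-1.8119  0.6318  1.2631  2.1937 -0.99    0.6842  0.6268]
   0.005 [-1.1368  0.2782  0.3073  2.165  -0.0113  0.4607 -0.297 ]
1 power 11
   0.009 [-1.5008  0.5011  1.1328  2.208  -0.896   0.6127  0.791 ]
   0.009 [-1.54    0.5646  1.2124  2.2091 -0.99    0.6701  0.8759]
   -0.002 [-1.1214  0.2982  0.5971  2.1932 -0.3665  0.4611  0.2873]
1 bar0_50 14
   -0.029 [-0.6917  0.2968 -0.1019  2.3652  2.4151  0.2719 -2.6034]
   -0.029 [-0.5142  0.308  -0.3005  2.3551  2.2712  0.3073 -2.4352]
   -0.029 [-1.4568  0.41    0.8046  2.4038  3.62    0.2805  2.3773]
1 bar60_50 9
   0.061 [-1.8582  0.3009  1.34    2.1083 -0.7826  0.3335  0.5748]
   0.018 [-1.55    0.1363  0.8941  2.1009 -0.028   0.2626 -0.1297]
   -0.005 [-1.0166  0.1076  0.2955  2.0782  0.3241  0.2862 -0.4688]
1 bar0_65 11
   -0.029 [-1.4711  0.4296  0.8895  2.2321 -0.99    0.3159  0.7487]
   -0.035 [-0.5412  0.3047 -0.2356  2.184   0.6059  0.2778 -0.7599]
   -0.053 [-0.3687  0.3245 -0.4341  2.1742  0.7669  0.3
[... 823 characters left out ...]
42  0.2978 -0.1327  2.3637  2.3905  0.2768  0.5663]
-1 bar60_50 11
   0.061 [-1.8582  0.3008  1.34    2.1083 -0.7825  0.3335 -2.567 ]
   0.061 [-1.8583  0.3008  1.34    2.1083 -0.7825  0.3335 -2.5669]
   0.054 [-1.8381  0.2673  1.2952  2.108  -0.6721  0.3098 -2.6664]
-1 bar0_65 11
   -0.029 [-1.3107  0.3595  0.6734  2.2254 -0.6623  0.2425 -2.7   ]
   -0.029 [-0.8176  0.2952  0.0817  2.1999  0.2713  0.2271  2.69  ]
   -0.029 [-1.4712  0.4296  0.8896  2.2321 -0.99    0.3159 -2.3929]
-1 bar60_65 13
   0.11 [-1.714   0.4683  1.34    1.9105 -0.7128  0.7645 -2.6612]
   0.103 [-1.703   0.4402  1.3058  1.9103 -0.6659  0.7458 -2.7   ]
   0.103 [-1.703   0.4402  1.3057  1.9103 -0.6659  0.7458 -2.7   ]
```

```bash
cat >> plan.py <<'E'
def nomachine(c):
    l=(c-np.array([MX,MY,0]))@RM; return c[~((abs(l[:,0])<.19)&(abs(l[:,1])<.16))]
TREE=cKDTree(nomachine(TREE.data))
BY=-.034
_bar=bar
def bar(th,back,a,y=0): return _bar(th,back,a)+RM@[0,y,0]
E
cat > t2.py <<'E'
from plan import *
import itertools
rng=np.random.default_rng(0); KA=np.radians(75); A=np.radians(57); best=[]
def chain(seed,flip,by,ths):
    q=seed; o=[]
    T=[(key(y,.03),tool(KA,flip)) for y in (.062,0,-.062)]+[(bar(0,.004-.08,A,by),tool(A,flip))]+[(bar(t,.004,A,by),tool(A,flip)) for t in ths]
    for p,R in T:
        q=ik(p,R,q)
        if q is None or (o and abs(q-o[-1]).max()>.9): return None
        o.append(q)
    return o
for flip,by in itertools.product((1,-1),(.034,-.034)):
    for k in range(12):
        s=rng.uniform(LO,HI); s[0]=rng.uniform(-1.8,-.6); s=np.clip(s,LO+.1,HI-.1)
        q=ik(key(.062,.03),tool(KA,flip),s)
        if q is None: continue
        o=chain(q,flip,by,(0,.35,.7,1.047))
        if o is None: continue
        c=min(clear(x) for x in o); lim=min(min((x-LO).min(),(HI-x).min()) for x in o)
        best.append((c,lim,flip,by,o))
best.sort(key=lambda t:-min(t[0],t[1]+.02)); print(len(best))
for c,l,f,b,o in best[:4]: print(round(c,3),round(l,3),f,b,o[0],o[4],o[-1])
c,l,f,b,o=best[0]; np.save("goal.npy",np.array(o)); np.save("fb.npy",[f,b]); print([round(clear(x),3) for x in o])
# RRT-connect q0 -> o[0]
def rrt(s,g,m,it=3000):
    Ts=[[s],[g]]; Pa=[[-1],[-1]]
    for i in range(it):
        k=i%2; r=rng.uniform(np.maximum(LO,np.minimum(s,g)-.7),np.minimum(HI,np.maximum(s,g)+.7))
        if i%10<2: r=Ts[1-k][0]
        def ext(k,r):
            j=np.argmin([np.linalg.norm(x-r) for x in Ts[k]])
            while True:
                x=Ts[k][j]; d=r-x; n=np.linalg.norm(d)
                if n<1e-6: return True
                y=x+d*min(1,.25/n)
                if not edge(x,y,m): return False
                Ts[k].append(y); Pa[k].append(j); j=len(Ts[k])-1
        ext(k,r)
        if ext(1-k,Ts[k][-1]):
            def back(k,j=-1):
                j=len(Ts[k])-1; o=[]
                while j>=0: o.append(Ts[k][j]); j=Pa[k][j]
                return o
            return back(0)[::-1]+back(1)[1:] if np.allclose(Ts[0][-1],Ts[1][-1]) else None
mm=min(.06,clear(o[0])-.005); 
for m in (mm,.05,.035,.02):
    if m>mm: continue
    p=rrt(q0,o[0],m)
    if p: break
    print("no path",m)
for _ in range(150):
    if len(p)<3: break
    i,j=sorted(rng.choice(len(p),2,replace=False))
    if j-i>1 and edge(p[i],p[j],m): p=p[:i+1]+p[j:]
print("margin",m); print(np.array(p)); np.save("path.npy",np.array(p))
E
time timeout 500 python3 t2.py
```

```text
22
-0.059 0.056 1 0.034 [-0.6047  0.2865 -0.3059  2.1347  0.3583  0.5116 -0.6377] [-0.5844  0.302  -0.2924  2.2696  1.491   0.2456 -1.7129] [-0.2141  0.2014 -0.6534  1.9351  0.545   0.5444 -0.6771]
-0.06 0.06 1 0.034 [-0.5901  0.288  -0.3227  2.1338  0.3679  0.5139 -0.6462] [-0.5703  0.3034 -0.3083  2.2688  1.4914  0.2504 -1.7115] [-0.2016  0.2037 -0.668   1.9345  0.5516  0.5465 -0.6822]
-0.067 0.0 1 0.034 [ 0.0773  0.5212 -1.1594  2.1007  0.9069  0.769  -1.0854] [ 0.0768  0.5043 -1.0838  2.2364  1.558   0.5853 -1.6354] [ 0.2105  0.3535 -1.2     1.9169  0.8642  0.6866 -0.9082]
-0.068 0.025 1 -0.034 [-0.2441  0.353  -0.7292  2.1151  0.6104  0.5921 -0.8526] [-0.0843  0.3531 -0.6823  2.2608  1.5345  0.2879 -1.5712] [ 0.3338  0.3316 -1.1745  1.9253  0.7496  0.6155 -0.709 ]
[np.float64(-0.006), np.float64(-0.037), np.float64(-0.059), np.float64(0.012), np.float64(-0.015), np.float64(-0.014), np.float64(-0.019), np.float64(-0.016)]
margin -0.010960974667599373
[[ 0.972   0.426   0.074   1.606  -0.034   1.111  -0.067 ]
 [ 0.2996 -0.1309  0.408   0.9806 -0.0561  0.957  -0.8761]
 [-0.586   0.1264 -0.2684  1.9114  0.5108  0.7779 -0.3573]
 [-0.6047  0.2865 -0.3059  2.1347  0.3583  0.5116 -0.6377]]
real	0m7.224s
user	0m7.714s
sys	0m0.055s
```

```bash
cat >> plan.py <<'E'
def tool(a,flip=1,b=0):
    y0=np.array([np.sin(a),0,np.cos(a)]); z0=np.array([np.cos(a),0,-np.sin(a)]); z=np.cos(b)*z0-np.sin(b)*np.array([0,1,0])
    y=flip*(RM@y0); z=RM@z; return np.c_[np.cross(y,z),y,z]
E
cat > t2a.py <<'E'
from plan import *
import itertools,sys
rng=np.random.default_rng(0); KA=np.radians(75); best=[]
FA=np.array([-1.5,.4,.9,2.2,-.5,.5,.2])
def chain(seed,flip,by,A,b):
    q=seed; o=[]; R=tool(A,flip,b)
    T=[(key(y,.03),tool(KA,flip)) for y in (.062,0,-.062)]+[(bar(0,.004,A,by)-.08*R[:,2],R)]+[(bar(t,.004,A,by),R) for t in (0,.35,.7,1.047)]
    for p,R in T:
        c=[x for x in [ik(p,R,q)]+[ik(p,R,q+rng.normal(0,.25,7)) for _ in range(2)] if x is not None and (not o or abs(x-o[-1]).max()<1.)]
        if not c: return len(o)
        q=max(c,key=lambda x:min(clear(x),.05)-.02*abs(x-q).max()); o.append(q)
    return o
fail=[]
for flip,by,A,b in itertools.product((1,-1),(.034,-.034),np.radians((57,65)),np.radians((0,18))):
    for k in range(4):
        s=FA+rng.normal(0,.25,7); s[6]+=0 if flip>0 else -2.8
        q=ik(key(.062,.03),tool(KA,flip),np.clip(s,LO+.02,HI-.02))
        if q is None: continue
        o=chain(q,flip,by,A,b)
        if isinstance(o,int): fail.append(o); continue
        c=min(clear(x) for x in o); lim=min(min((x-LO).min(),(HI-x).min()) for x in o)
        best.append((c,lim,flip,by,A,b,o))
best.sort(key=lambda t:-t[0]); print(len(best),np.bincount(fail))
for c,l,f,y,A,b,o in best[:6]: print(round(c,3),round(l,3),f,y,np.degrees([A,b]),[round(clear(x),3) for x in o])
c,l,f,y,A,b,o=best[0]; np.save("goal.npy",np.array(o)); np.save("fb.npy",[f,y,A,b]); print(np.array(o))
for x in o: P,r=pts(x); d,i=TREE.query(P); j=(d-r).argmin(); print(j//9,P[j],TREE.data[i[j]],(d-r)[j])
E
time timeout 550 python3 t2a.py
```

```text
24 [ 0  0  0 19 17  0  0  4]
0.044 0.0 1 0.034 [65. 18.] [np.float64(0.117), np.float64(0.085), np.float64(0.044), np.float64(0.144), np.float64(0.122), np.float64(0.139), np.float64(0.138), np.float64(0.136)]
0.042 0.0 -1 -0.034 [65.  0.] [np.float64(0.117), np.float64(0.089), np.float64(0.049), np.float64(0.042), np.float64(0.051), np.float64(0.05), np.float64(0.061), np.float64(0.079)]
0.042 0.0 -1 -0.034 [65.  0.] [np.float64(0.117), np.float64(0.089), np.float64(0.048), np.float64(0.042), np.float64(0.051), np.float64(0.052), np.float64(0.062), np.float64(0.084)]
0.042 0.0 -1 -0.034 [65.  0.] [np.float64(0.117), np.float64(0.089), np.float64(0.056), np.float64(0.042), np.float64(0.051), np.float64(0.052), np.float64(0.062), np.float64(0.081)]
0.041 0.038 1 0.034 [65.  0.] [np.float64(0.117), np.float64(0.077), np.float64(0.041), np.float64(0.082), np.float64(0.103), np.float64(0.099), np.float64(0.104), np.float64(0.118)]
0.04 0.0 1 0.034 [65. 18.] [np.float64(0.113), np.float64(0.067), np.float64(0.04), np.float64(0.144), np.float64(0.122), np.float64(0.138), np.float64(0.138),
[... 377 characters left out ...]
1.9506  0.5551  1.3196  2.01   -0.2293  0.6205 -0.1363]
 [-1.8661  0.5564  1.2972  1.8631 -0.2247  0.7309 -0.1074]]
3 [0.4179 0.3604 0.1689] [0.39   0.315  0.0058] 0.11658396199924845
1 [0.2577 0.2513 0.5746] [0.2725 0.0925 0.58  ] 0.08455776281863435
1 [0.2902 0.211  0.5761] [0.2913 0.0925 0.58  ] 0.043576399324503454
0 [0.0114 0.0368 0.3217] [0.24   0.045  0.3173] 0.14376588605979423
3 [0.4618 0.3698 0.1585] [0.39   0.315  0.0058] 0.12241613007913621
0 [0.0165 0.0347 0.3218] [0.24   0.045  0.3173] 0.13874430584817682
0 [0.017 0.033 0.323] [0.24   0.045  0.3173] 0.13843403275913868
0 [0.0197 0.0315 0.323 ] [0.24   0.045  0.3173] 0.13581305617719786
real	0m29.888s
user	0m30.359s
sys	0m0.044s
```

```bash
sed -i 's/itertools.product((1,-1),(.034,-.034),np.radians((57,65)),np.radians((0,18)))/itertools.product((1,),(.034,),np.radians((57,60)),np.radians((0,6,12)))/; s/range(4)/range(7)/; s/best.sort.*;/best.sort(key=lambda t:-min(t[0],.04)-min(t[1],.03)+.03*t[5]);/' t2a.py
cat > t2b.py <<'E'
from plan import *
rng=np.random.default_rng(3); o=np.load("goal.npy")
E
sed -n '/^def rrt/,$p' t2.py >> t2b.py
echo 'for a,b in zip(p,p[1:]): print(min(clear(a+(b-a)*s) for s in np.linspace(0,1,30)))
for a,b in zip(o,o[1:]): print("chain",min(clear(a+(b-a)*s) for s in np.linspace(0,1,10)))' >> t2b.py
timeout 250 python3 t2a.py; timeout 300 python3 t2b.py
```

```text
12 [ 0  0  0  2 28]
0.044 0.0 1 0.034 [60.  6.] [np.float64(0.117), np.float64(0.081), np.float64(0.044), np.float64(0.114), np.float64(0.122), np.float64(0.134), np.float64(0.124), np.float64(0.135)]
0.046 0.0 1 0.034 [60.  6.] [np.float64(0.116), np.float64(0.07), np.float64(0.046), np.float64(0.114), np.float64(0.122), np.float64(0.134), np.float64(0.124), np.float64(0.135)]
0.035 0.0 1 0.034 [60.  6.] [np.float64(0.099), np.float64(0.054), np.float64(0.035), np.float64(0.111), np.float64(0.122), np.float64(0.135), np.float64(0.124), np.float64(0.135)]
0.033 0.0 1 0.034 [60. 12.] [np.float64(0.117), np.float64(0.074), np.float64(0.033), np.float64(0.142), np.float64(0.12), np.float64(0.139), np.float64(0.138), np.float64(0.136)]
0.026 0.0 1 0.034 [60. 12.] [np.float64(0.106), np.float64(0.06), np.float64(0.026), np.float64(0.142), np.float64(0.12), np.float64(0.138), np.float64(0.138), np.float64(0.136)]
0.025 0.0 1 0.034 [60. 12.] [np.float64(0.106), np.float64(0.061), np.float64(0.025), np.float64(0.142), np.float64(0.12), np.float64(0.139), np.float64(0.138), np.float64(0.136)]
[... 806 characters left out ...]
9131554
1 [0.2423 0.2996 0.5434] [0.2725 0.0925 0.54  ] 0.1343166096172887
1 [0.2074 0.2809 0.634 ] [0.2725 0.0925 0.64  ] 0.12445639649724487
0 [0.0212 0.0266 0.3258] [0.24   0.045  0.3173] 0.1347696917675545
margin 0.06
[[ 0.972   0.426   0.074   1.606  -0.034   1.111  -0.067 ]
 [ 0.0056  0.2598  0.8211  1.4229  0.0324  1.0555 -0.2616]
 [-1.6592  0.1171  1.0994  0.9615  0.5376  0.9183  0.5813]
 [-1.7001  0.46    1.0402  2.1904 -0.6973  0.541   0.3599]]
0.08031405852854077
0.0693191928445853
0.11658396194677234
chain 0.08086298261074192
chain 0.044008312357333296
chain 0.044008312357333296
chain 0.11421110085922011
chain 0.1219496689131554
chain 0.12445639649724487
chain 0.12445639649724487
```

```bash
cat > m1.py <<'E'
from plan import *
from station import manip
p=np.load("path.npy")
a=ik(key(.062,.09),tool(np.radians(75)),p[-1]); print(a)
m=[(lambda t:(t-[MX,MY,0])@RM)(frames(p[2]+(a-p[2])*s)[-1][:3,3]) for s in np.linspace(0,1,9)]; print(np.array(m))
print("clear",min(clear(p[2]+(a-p[2])*s) for s in np.linspace(0,1,20)))
if min(x[2] for x in m)>.16:
    manip.clamp(30)
    for q in (p[1],p[2],a): manip.movej(list(q)); print(manip.get_time(),manip.get_ft_force())
    print(manip.get_eef_pos(),key(.062,.09),manip.get_gripper_width())
    import cv2
    im,_=manip.camera("top"); cv2.imwrite("pics/t1.png",cv2.resize(im[140:280,180:380,::-1],None,fx=4,fy=4,interpolation=2))
E
python3 m1.py
```

```text
[-1.9166  0.3925  1.2818  2.1769 -0.5693  0.6522  0.2618]
[[ 0.0785 -0.1227  1.026 ]
 [ 0.1165 -0.0709  0.8998]
 [ 0.1296 -0.0265  0.7729]
 [ 0.1203  0.0095  0.6498]
 [ 0.0919  0.0368  0.5343]
 [ 0.0478  0.0553  0.4288]
 [-0.0087  0.0653  0.335 ]
 [-0.0746  0.0673  0.2537]
 [-0.1474  0.062   0.1852]]
clear 0.11498530378305306
2.8917 [-0.2986  0.0474  0.1026]
6.4583 [-0.1836 -0.4351  0.2274]
9.5417 [-0.1152  0.1159  0.2889]
[0.4147 0.3582 0.1855] [0.4143 0.3579 0.1852] -0.0019912006528432034
```

```bash
cat > m2.py <<'E'
from plan import *
from station import manip
import cv2
manip.move_straight(key(.062,.015)); print(manip.get_time(),manip.get_ft_force(),np.array(manip.get_qpos()),clear(manip.get_qpos()))
im,_=manip.camera("top"); a=cv2.resize(im[150:260,190:310,::-1],None,fx=3.3,fy=3.3,interpolation=2)
im,_=manip.camera("side"); b=cv2.resize(im[140:250,210:330,::-1],None,fx=3.3,fy=3.3,interpolation=2)
cv2.imwrite("pics/h1.png",np.hstack([a,b]))
E
python3 m2.py
```

```text
10.2417 [ 1.1988 -0.0666  0.7969] [-1.6592  0.4845  0.998   2.1909 -0.7444  0.5198  0.3995] 0.10456297347157609
```

View pics/h1.png

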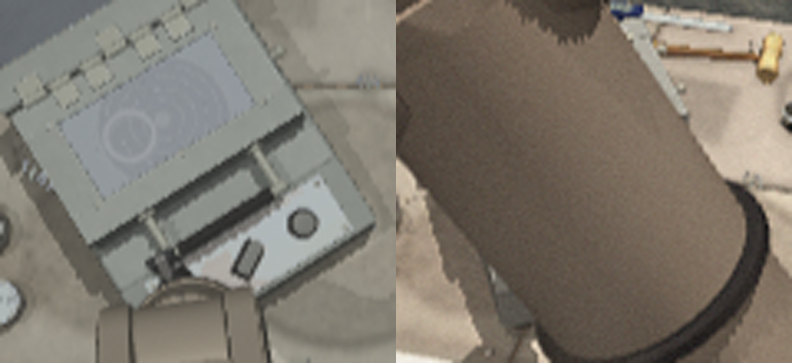

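The top view shows the hand over the square key, with the long key at (247,258) and the round key at (303,223) clear. The arm blocks the side view. Now I press the square key under force guard.

```bash
cat > press.py <<'E'
from plan import *
from station import manip
def height(y): # fingertip height above nominal cap top along the panel normal
    return (np.array(manip.get_eef_pos())-key(y,0))@(RM@N)
def press(y):
    manip.move_straight(key(y,.015),speed=.1); manip.hold(.3)
    f0=np.array(manip.get_ft_force())@(RM@N)
    s=manip.move_straight(key(y,-.012),speed=.015,stop_force=9); h=height(y)
    f=np.array(manip.get_ft_force())@(RM@N)-f0; manip.hold(.4); f2=np.array(manip.get_ft_force())@(RM@N)-f0
    print("stopped",s,"h",h,height(y),"F",f,f2,"t",manip.get_time())
    manip.move_straight(key(y,.015),speed=.06); manip.hold(.2); print("F after",np.array(manip.get_ft_force())@(RM@N)-f0)
E
python3 -c "
from press import *
press(.062)"
```

```text
stopped True h -0.004158784340303521 -0.00403177269644297 F 16.48374199770897 13.272238582373928 t 12.4917
F after 1.0067526551474675
```

```bash
cat >> press.py <<'E'
def profile(y):
    manip.move_straight(key(y,.015),speed=.1); manip.hold(.3)
    f0=np.array(manip.get_ft_force())@(RM@N)
    for h in (.004,.002,.001,0,-.001,-.002,-.003,-.004,-.005,-.006):
        s=manip.move_straight(key(y,h),speed=.02,stop_force=12); manip.hold(.08)
        f=np.array(manip.get_ft_force())@(RM@N)-f0; print(round(height(y)*1e3,2),round(f,2))
        if f>10: break
    manip.hold(.3); manip.move_straight(key(y,.015),speed=.08); print(manip.get_time())
E
python3 -c "
from press import *
profile(.062)"
```

```text
4.06 -0.03
1.99 -0.86
1.01 0.53
-0.0 1.43
-0.99 2.12
-2.0 2.2
-3.01 4.01
-3.92 9.82
-4.58 24.74
17.8583
```

The ramp of 1 to 5 N over 5 mm, then a hard stop, shows the key went fully down. On to the long and round keys.

```bash
cat > m3.py <<'E'
from press import *
manip.move_straight(key(.062,.03)); manip.move_straight(key(0,.03)); press(0); q=np.array(manip.get_qpos()); print(q,clear(q))
qs=ik(key(-.062,.03),tool(np.radians(75)),q); print("next",qs,clear(qs))
E
python3 m3.py
```

```text
stopped True h -0.004371362619815052 -0.0042550249941108 F 15.436611867954857 12.34390540241619 t 20.8833
F after -0.47856770737398335
[-1.5135  0.4519  0.9605  2.2056 -0.7478  0.5107  0.5272] 0.086119312857443
next [-1.4053  0.4091  0.9751  2.2049 -0.7183  0.5359  0.6254] 0.04051348267839197
```

```bash
cat > m4.py <<'E'
from press import *
manip.move_straight(key(0,.03)); manip.move_straight(key(-.062,.03)); press(-.062); q=np.array(manip.get_qpos()); print(q,clear(q))
E
python3 m4.py
cat > t3.py <<'E'
from plan import *
from station import manip
q=np.array(manip.get_qpos()); rng=np.random.default_rng(1); out=[]
for A in (58,60,62,65):
  for b in (0,8,15):
    R=tool(np.radians(A),1,np.radians(b)); a=np.radians(A); by=.034; bst=None
    for k in range(14):
        s=q+rng.normal(0,.4,7)*(k>0); s[0]-=.3*(k%2); x=ik(bar(0,.004,a,by)-.08*R[:,2],R,np.clip(s,LO+.02,HI-.02))
        if x is None: continue
        o=[x]
        for t in (0,.2,.4,.6,.8,1.047):
            x=ik(bar(t,.004,a,by),R,o[-1])
            if x is None or abs(x-o[-1]).max()>.8: break
            o.append(x)
        if len(o)<7: continue
        c=min(map(clear,o)); l=min(min((x-LO).min(),(HI-x).min()) for x in o)
        if bst is None or min(c,l)>min(bst[:2]): bst=(c,l,o)
    if bst: print(A,b,np.round(bst[:2],3),bst[2][0],bst[2][1],bst[2][-1])
E
python3 t3.py
```

```text
stopped True h -0.004761057632945949 -0.0046395541595324365 F 16.48549258579965 13.821515794728754 t 24.6
F after 0.6119449731344299
[-1.3552  0.4341  0.9205  2.2032 -0.7598  0.5163  0.6616] 0.044816357739692086
58 8 [0.044 0.   ] [-1.9645  0.2236  1.097   2.3211  0.4996  0.2781 -0.8729] [-1.3715  0.3444  0.5082  2.2758  1.0722  0.19   -1.4483] [-1.1435  0.1687  0.2983  1.9524  0.4664  0.585  -0.6907]
58 15 [0.119 0.   ] [-2.1451  0.5219  1.34    2.2873 -0.1741  0.2995 -0.3261] [-1.8831  0.6759  1.1475  2.2646 -0.8576  0.19    0.3162] [-1.9285  0.4775  1.3087  1.9621 -0.1625  0.5478 -0.1835]
60 8 [0.12 0.  ] [-2.082   0.3991  1.34    2.2946 -0.3527  0.2945 -0.0328] [-1.7533  0.5384  1.043   2.2686 -0.9672  0.19    0.5398] [-1.8754  0.4346  1.3111  1.9566 -0.3784  0.5774  0.0751]
60 15 [0.076 0.165] [-1.4745  0.1897  0.4321  2.2363  0.8274  0.5625 -1.2637] [-1.4189  0.3792  0.4919  2.2245  0.9265  0.3549 -1.3585] [-1.2779  0.2145  0.3938  1.9107  0.5459  0.7094 -0.7957]
62 0 [0.079 0.   ] [-1.9707  0.3247  1.3353  2.2897 -0.7143  0.3553  0.4418] [-1.4995  0.3989  0.8125  2.2591 -0.982
[... 343 characters left out ...]
748] [-1.7376  0.5245  0.9357  2.2169  0.0586  0.241  -0.5228] [-1.771   0.3576  1.0602  1.9076  0.1074  0.6493 -0.3972]
65 0 [0.073 0.072] [-1.8815  0.2821  1.2262  2.2431 -0.4961  0.4042  0.2373] [-1.4638  0.396   0.7824  2.2219 -0.7413  0.2619  0.4479] [-1.7032  0.3654  1.1785  1.9029 -0.4835  0.694   0.2326]
65 8 [0.123 0.075] [-1.9854  0.3666  1.2495  2.2201 -0.2337  0.4194 -0.1168] [-1.6315  0.4654  0.8969  2.2068 -0.3636  0.2646 -0.0119] [-1.7543  0.3831  1.1538  1.8882 -0.2291  0.6826 -0.0413]
65 15 [0.116 0.138] [-1.8776  0.3119  0.9815  2.1845  0.3215  0.5089 -0.7315] [-1.6269  0.4677  0.7998  2.1792  0.2393  0.3283 -0.6641] [-1.5986  0.3074  0.837   1.863   0.2149  0.7357 -0.4743]
```

```bash
cat > m5.py <<'E'
from press import *
import cv2
a=np.radians(60); R=tool(a,1,np.radians(15)); by=.034
g=ik(bar(0,.004,a,by)-.08*R[:,2],R,np.array([-1.4745,.1897,.4321,2.2363,.8274,.5625,-1.2637]))
manip.move_straight(key(-.04,.10)); q=np.array(manip.get_qpos()); v=[q+(g-q)*s for s in np.linspace(0,1,15)]
c=min(map(clear,v)); m=np.array([(frames(x)[-1][:3,3]-[MX,MY,0])@RM for x in v]); tz=[frames(x)[-1][:3,2]@[0,0,1] for x in v]
print(c,m[::2],np.round(tz[::3],2))
if c>.025 and m[:,2].min()>.17:
    manip.gripper_open(); manip.movej(list(g)); print(manip.get_time(),manip.get_eef_pos(),manip.get_ft_force())
    im,_=manip.camera("top"); A=cv2.resize(im[150:260,190:310,::-1],None,fx=3.3,fy=3.3,interpolation=2)
    im,_=manip.camera("side"); b=cv2.resize(im[140:250,210:330,::-1],None,fx=3.3,fy=3.3,interpolation=2)
    cv2.imwrite("pics/b1.png",np.hstack([A,b]))
E
python3 m5.py; ls pics
```

```text
0.031535287724239205 [[-0.1501 -0.0396  0.1944]
 [-0.1645 -0.0365  0.1784]
 [-0.1716 -0.0336  0.1687]
 [-0.1713 -0.0285  0.1644]
 [-0.1643 -0.0188  0.1646]
 [-0.1522 -0.0026  0.169 ]
 [-0.1371  0.0216  0.177 ]
 [-0.1216  0.0547  0.1885]] [-0.97 -0.98 -0.96 -0.92 -0.88]
crop.png
h1.png
side0.png
t1.png
top0.png
```

```bash
sed -i 's/>.17:/>.16:/; s/manip.gripper_open(); manip.movej(list(g))/manip.movej(list(g)); manip.gripper_open()/' m5.py; python3 m5.py
```

```text
0.03130756654171142 [[-0.1501 -0.0405  0.1944]
 [-0.1645 -0.0373  0.1784]
 [-0.1716 -0.0343  0.1687]
 [-0.1713 -0.0291  0.1644]
 [-0.1643 -0.0192  0.1646]
 [-0.1521 -0.0029  0.169 ]
 [-0.137   0.0215  0.177 ]
 [-0.1216  0.0547  0.1885]] [-0.97 -0.98 -0.96 -0.92 -0.88]
28.5833 [0.4401 0.365  0.1884] [ 0.2882 -0.617   0.2798]
```

View pics/b1.png

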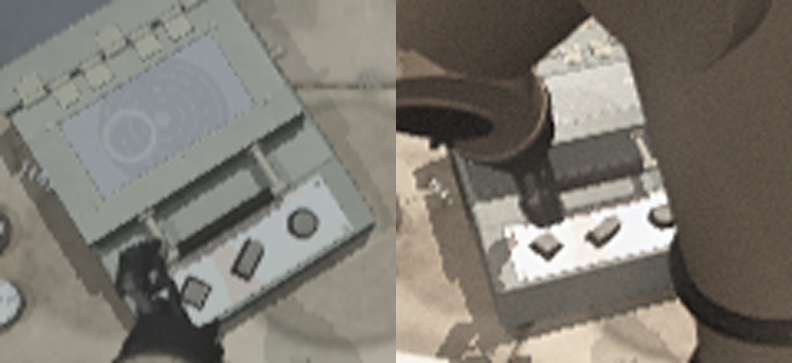

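The side view shows all three keys up and the hand in front of the bar, near its left part. The top view shows the black sleeve running from (180,248) to (270,192). I go in under force guard and clamp.

```bash
cat > m6.py <<'E'
from press import *
import cv2
a=np.radians(60); R=tool(a,1,np.radians(15)); by=.034
s=manip.move_straight(bar(0,.004,a,by),ori=R,speed=.06,stop_force=10); p=np.array(manip.get_eef_pos())
print("stop",s,p,p-bar(0,.004,a,by),manip.get_ft_force())
if not s:
    manip.clamp(30); print(manip.get_gripper_width()*85,manip.get_gripper_force(),manip.get_ft_force(),manip.get_time())
q=np.array(manip.get_qpos()); print(q,clear(q))
E
python3 m6.py
```

```text
stop False [0.4838 0.3675 0.1218] [-0.0001  0.0002  0.0003] [0.124  0.256  0.6635]
12.623560166900967 29.44339781999588 [5.3971 1.6392 4.0681] 30.8167
[-1.4166  0.3784  0.4897  2.223   0.9289  0.3558 -1.3601] 0.11294420162659273
```

```bash
cat > m7.py <<'E'
from press import *
import cv2
a=np.radians(60); R=tool(a,1,np.radians(15)); by=.034
p0=np.array(manip.get_eef_pos())-bar(0,.004,a,by)
for t in np.radians([6,12,20,28,36,44,52,60]):
    manip.move_straight(bar(t,.004,a,by)+p0,ori=R,speed=.06); f=np.array(manip.get_ft_force())
    print(round(np.degrees(t)),f,manip.get_gripper_width()*85,manip.get_gripper_force(),round(manip.get_time(),2))
    if np.linalg.norm(f)>35: break
manip.hold(.3); q=np.array(manip.get_qpos()); print(q,clear(q),manip.get_ft_force())
im,d=manip.camera("top"); np.save("topE.npy",d); A=cv2.resize(im[110:270,170:330,::-1],None,fx=2.4,fy=2.4,interpolation=2)
im,d=manip.camera("side"); b=cv2.resize(im[80:240,170:330,::-1],None,fx=2.4,fy=2.4,interpolation=2)
cv2.imwrite("pics/e1.png",np.hstack([A,b]))
E
python3 m7.py
```

```text
6 [ 4.8199  1.0832 -3.7234] 12.41636452178726 29.331523776054382 31.32
12 [ 5.0441  1.8093 -4.4183] 12.659357586502878 29.339908361434937 31.81
20 [ 2.9968  1.9711 -4.5159] 12.436607574085329 29.39927726984024 32.41
28 [ 0.6398  2.7118 -5.3344] 12.827006223783481 29.56671416759491 33.01
36 [-3.8713  5.1828 -4.3352] 12.853350951375255 29.76853519678116 33.61
44 [-5.732   3.4815 -2.6334] 12.806756600074252 29.984314441680908 34.21
52 [-7.6999  4.8328  1.2763] 12.500036048142347 30.222372114658356 34.81
60 [-8.0586  5.5563  1.2211] 12.73619410990676 30.376993417739868 35.41
[-1.2663  0.2148  0.3789  1.9069  0.5479  0.7123 -0.797 ] 0.0772479971689808 [-7.6272  5.6568  1.9437]
```

View pics/e1.png

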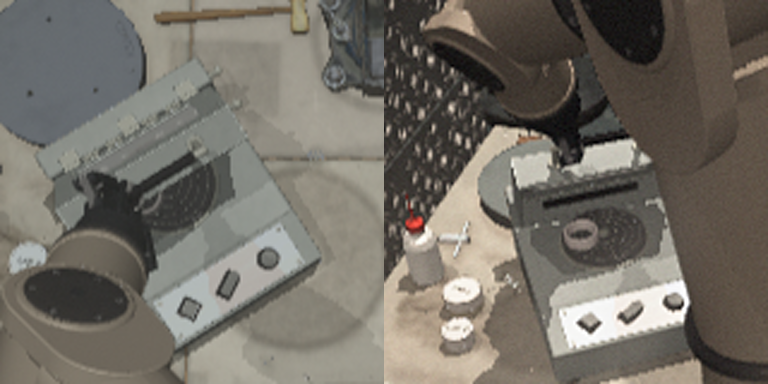

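The guard stands open with the bar in the fingers, the keys are up and the tins are undisturbed. The grip width matches the sleeve, and the TCP pose puts the guard at about 60°.

```bash
python3 -c "
from press import *
manip.hold(.5)
p=(np.array(manip.get_eef_pos())-[MX,MY,0])@RM-.004*np.array([.5,0,-.866]); v=p-[.109,0,.1445]
print(np.degrees(np.arctan2(v[2],-v[0])+np.arctan2(.0195,.194)),np.hypot(v[0],v[2]),abs(np.array(manip.get_dq())).max(),manip.get_gripper_force())
print(manip.close_job())"
```

```text
60.36117905138773 0.19503079976951865 0.001716872915853191 30.342882871627808
the job is handed in; nothing more can be done
None
```

The job is handed in: the square, long and round keys were each pressed to their stop in that order and let up, and the guard is held still by its bar at about 60.4°, worked out from the arm's pose; the bystanders looked undisturbed, though I did not measure their positions.

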